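# Put three mixed-up workshop things back into their own parking blocks

## Task

The three wooden parking blocks on the bench each hold the wrong thing. Put each where it belongs, the same way up as now and fully down on the floor of its pocket: the bottle in the round block, the red carton in the oblong block and the dark metal socket in the square block, using free bench as a stopover. Keep the bottle standing upright throughout, leave the pedal and the black cap where they are, and let go of everything.

Things in the scene. Friction and masses are not known exactly. Their poses are not given: they have to be found in the camera images.
- bottle: Small white plastic bottle with screw cap, yellow label band; standing. Body 46 mm in diameter up to 60 mm, shoulder up to 74 mm, cap 36 mm in diameter, total height 86 mm. Origin: centre of its underside, z up. Starts in the oblong block's pocket. Grasp round the body.
- pad_box: Small red carton with a pale label, 52 (x) x 68 (y) x 24 (z) mm, lying flat; rigid. Origin: centre of its underside, z up. Starts lying across the top of the square block, 14 mm above the bench, turned up to 0.8 rad from it; it belongs in the oblong block, flat, either way round.
- socket: Dark grey round metal socket tool (lockring socket), narrower at the top, 36 mm in diameter at its ribbed lower part, 38 mm high, standing. Origin: centre of its underside, z up. Starts standing in the round block's pocket.
- square_nest: Square light wooden block, fixed, 90 x 90 x 14 mm, with one round pocket 50 mm in diameter in its middle, 10 mm deep (floor 4 mm, rim 14 mm above the bench). Origin: centre of its underside, z up. At the start the carton lies over its pocket. Home of the socket.
- round_nest: Round light wooden block, fixed, 100 mm in diameter, 14 mm high, with one round pocket 62 mm in diameter in its middle, 10 mm deep (floor 4 mm, rim 14 mm above the bench). Origin: centre of its underside, z up. Home of the bottle.
- oblong_nest: Oblong light wooden block, fixed, 96 (x) x 112 (y) x 14 (z) mm, with one rectangular pocket 68 (x) x 84 (y) mm in its middle, 10 mm deep (floor 4 mm, rim 14 mm above the bench). Origin: centre of its underside, z up. Home of the carton, whose long side goes along the pocket's long side (y).
- pedal: Black bicycle pedal, 76 x 118 x 55 mm, loose on the bench; a bystander, not to be moved. Origin: centre of its underside.
- black_cap: Plain round black cap, 49 mm in diameter, 20 mm high, lying flat, loose on the bench; a bystander, not to be moved. Origin: centre of its underside.
Mind the look-alikes: they are no part of the job. Of the things that look like the bottle, take the one that is nearest to the robot's base at the start.

How it is judged:
By the outcome, as a careful person would: the job done as asked, in the order asked, and still so for the second after the job is handed in, with the robot touching nothing.
It also fails if it takes over 96 s, if anything falls off the work surface, if the arm or the gripper's body presses on something with over 40 N, if the wrist force passes 120 N, or if a joint passes its speed limit or range.

## Robot

A 6-joint arm with a two-finger parallel gripper is mounted at the origin on a cart in front of the work surface, level with it; the furniture and walls round the work are solid. World frame = base frame: x ahead of the robot, y to its left, z up, the work surface at z = 0. Lengths are in mm, angles in rad, forces in N, time in s.
With the tool pointing down it reaches from about 400 to 925 mm from the base axis. Payload 12.5 kg.
Tool frame: the origin (TCP) lies at the very end of the fingers, on their centre line; the grasp point (between the pads) lies grip_depth behind it (grip_depth is the distance from the TCP to the grasp point, in mm); z points along the fingers, y is the line along which they close (so a half turn about z gives the same grasp; the last joint's range is limited). The gripper opens to 95 mm and grips with 3 to 60 N. Pads are 20 mm wide; open, the fingers measure 119 mm over their backs; the gripper's body (75 mm by 180 mm) begins 59 mm behind the grasp point.
Start: joints at [1.229, 0.491, 1.559, -0, 1.092, -0.106], TCP at [145.995, 607.727, 214.661] pointing down, gripper open.
Joint ranges: [-3.1, 3.1], [-0.84, 2.19], [0.05, 2.79], [-1.13, 4.28], [0.06, 2.93], [-2.69, 2.69]. Speed limits (rad/s): [2.22, 2.22, 2.79, 3.14, 3.14, 3.14].

## Interface

Orientations are given as [roll, pitch, yaw] about the fixed x, y, z axes, in that order (R = Rz(yaw) Ry(pitch) Rx(roll)).
In Python, from cell import state, read_camera, job_done, grip_depth gives the robot as it stands.
- The arm moves only by the tool drive_tool, never from a script. Its argument "targets" is a list of rows, each an object with "jaw": the opening, from 0 (shut) to 1 (fully open); "travel": the shift along the tool's x, y, z in m, a list of three; "twist": the turn about the tool's z in rad. In form: [{"jaw": jaw, "travel": [tx, ty, tz], "twist": twist}, ...]. A call has 1 to 8 rows; each row is the pose to reach, as a shift and turn from the pose commanded when the call began, along the tool's axes at that moment; what a row does not reach only later rows make up. A row lasts 1/12 s, in which the tool goes at most 41.7 mm and 7.16 degrees, less where a joint would pass 70% of its speed; a pose out of reach is approached as far as the arm can. A call with a gripper value outside its range is refused whole. The fingers move at their own pace and stop on an object; the grip force is fixed at half the most. Time passes only in rows, so rows that repeat a pose let the fingers close. It gives the time, the measured TCP pose, the force, the opening and the grip force at its end, in the units of the state.
- state(): the state, without advancing time (a new reading comes with each control period).
- read_camera(name): name is "scene" or "top" or "wrist"; returns a dict with "frame" (400x640x3 uint8, red, green, blue), "fx", "fy", "cx", "cy" (pixels), "R" (3x3) and "t" (3): a world point X has camera coordinates R X + t. Camera axes: x right, y down, z forward; pixel columns grow to the right and rows downward; lengths in mm; the calibration is good to about 2 mm. The wrist camera is an equidistant fisheye: a pixel r from the principal point sees the ray r / f radians off the axis. A picture is of the moment at which its call begins. There is no depth.
- job_done(): hands the job in; it is judged then, once.
The state is a dict: "t": time; "joints": joint angles; "qvel": joint speeds; "tau": joint torques, N m; "eef_pos": TCP position; "tcp_rot": TCP orientation; "ft_force": force on the tool from outside, world axes, zero at the start; "moment": the same for the moment, N m; "opening": opening from 0.0 (shut) to 1.0 (fully open); "grip_force": force on a finger pad.
Only numpy, scipy, OpenCV 4.12 (cv2) and the standard library are available. Lean on these libraries where they do the work, as an engineer would, in place of code of your own. Each camera call takes 0.05 s, during which the arm holds its last target. There are 200 camera calls.

## Working session

There is one attempt and no reset: what is moved stays moved. The work goes in short steps, Python scripts to look and compute and a tool call to move; the robot and the scene stay as the last step left them, time stands still between calls to the robot, and variables do not carry over. Pictures are saved under pics/ and viewed, at most 14 in all, crops included, and the job is handed in when it is done.

Besides the shell and the picture viewer there is one more tool, called after ">>>" in YAML: its name, and indented under it one key for each argument. drive_tool: Moves the arm, as the interface text tells. Its arguments: {"type":"object","properties":{"targets":{"type":"array"}},"required":["targets"]}

```bash
mkdir -p pics; ls
cat > h.py <<'E'
import numpy as np, cv2, pickle
from cell import state, read_camera, job_done, grip_depth
def shot(n,f):
    c=read_camera(n); pickle.dump(c,open(f'pics/{f}.pkl','wb')); cv2.imwrite(f'pics/{f}.png',c['frame'][:,:,::-1]); return c
def load(f): return pickle.load(open(f'pics/{f}.pkl','rb'))
def px2w(c,u,v,z,fish=False):
    x=(u-c['cx'])/c['fx'];y=(v-c['cy'])/c['fy']
    if fish:
        r=np.hypot(x,y); d=np.array([x/r*np.sin(r),y/r*np.sin(r),np.cos(r)]) if r>0 else np.array([0,0,1.])
    else: d=np.array([x,y,1.])
    R=np.array(c['R']);t=np.array(c['t']); C=-R.T@t; d=R.T@d
    return C+d*(z-C[2])/d[2]
def w2px(c,X):
    p=np.array(c['R'])@np.array(X,float)+np.array(c['t']); return c['fx']*p[0]/p[2]+c['cx'],c['fy']*p[1]/p[2]+c['cy']
def crop(f,u0,v0,u1,v1,s,out):
    im=cv2.imread(f'pics/{f}.png')[v0:v1,u0:u1]; cv2.imwrite(f'pics/{out}.png',cv2.resize(im,None,fx=s,fy=s,interpolation=cv2.INTER_CUBIC))
E
python3 - <<'E'
from h import *
for n in ('scene','top'):
    c=shot(n,n+'0'); print(n,c['fx'],c['cx'],c['cy'],-np.array(c['R']).T@np.array(c['t']))
print(state(),grip_depth)
a=cv2.imread('pics/top0.png');cv2.imwrite('pics/top0b.png',cv2.resize(a,(800,500)))
E
```

```text
pics
scene 458.7358625185102 326.7893752170111 202.23737019811557 [-174.63402813 -677.84400535  593.50068493]
top 448.4577881905763 322.0759380460741 199.8554078079814 [ 434.64003298   56.61409927 1321.49977503]
{'t': 0.1, 'joints': array([ 1.22941705e+00,  4.91460736e-01,  1.55936429e+00,  4.93288143e-05,
        1.09171522e+00, -1.05665995e-01]), 'qvel': array([ 0.00037056, -0.00064394, -0.00152723,  0.00105926, -0.00020443,
        0.00068996]), 'tau': array([ 3.35961697e-03, -6.13622832e+01, -2.58605218e+01,  6.94644498e-02,
        4.69884847e-02, -5.00732017e-05]), 'eef_pos': array([145.89730313, 607.52050921, 214.15247497]), 'tcp_rot': array([-3.14065495e+00, -1.43452738e-04,  2.90585655e+00]), 'ft_force': array([ 0.17787031,  0.15923217, -0.13736909]), 'moment': array([ 0.04218871, -0.01398387,  0.01176509]), 'grip_force': 0.0, 'opening': 1.0013508956522859} 18.8
```

View pics/top0b.png

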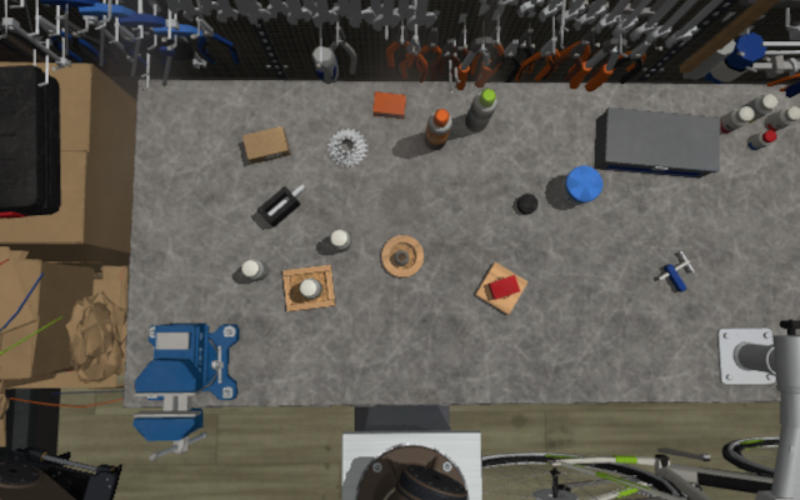

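View pics/scene0.png

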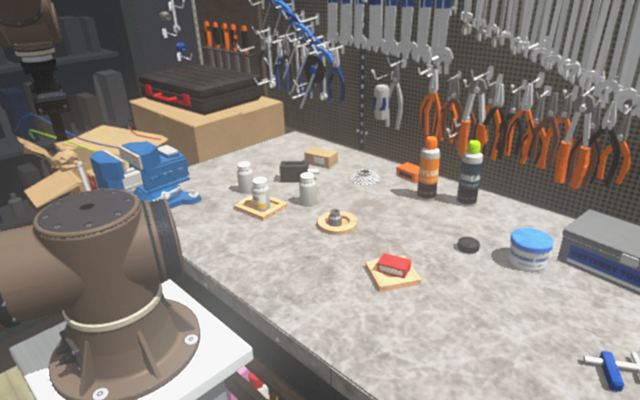

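The top view shows three white bottles, at (252,270), (310,289, in the oblong block) and (340,240). The one in the oblong block is nearest the base, so I choose it. The socket is in the round block at (403,257), with the crown-like ring at (348,148) as a look-alike. The red carton is on the square block at (503,288); the orange box at (390,104) is a look-alike. The vise is at (185,370). I'll check this in one crop.

Run:
```python
from h import *
crop('top0',180,170,440,270,3,'crop1')
c=load('top0')
for n,u,v,z in [('oblong',247,230.5,14),('round',322,205,14),('square',401,230.5,14),('carton',403,229.5,38)]:
    print(n,px2w(c,u,v,z))
```

```text
oblong [479.26606661 236.91753712  14.        ]
round [553.06903038  19.17085685  14.        ]
square [ 477.73678081 -211.7652243    14.        ]
carton [ 479.79425413 -212.68122195   38.        ]
```

View pics/crop1.png

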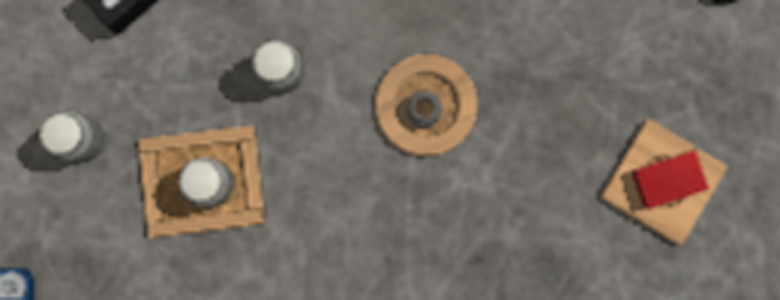

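The crop confirms it. The chosen bottle stands in the oblong block (crop 204,182), the socket in the round pocket (426,107), and the carton on the square block (corners 633,179 / 697,152 / 708,186 / 643,208).

Order: socket to bench, bottle to round, carton to oblong, socket to square.

```bash
cat >> h.py <<'E'
def plan(xyz,phi=None):
    """phi: world angle of closing axis (deg, mod 180); None keeps it"""
    s=state(); p=np.array(s['eef_pos']); yaw=s['tcp_rot'][2]
    d=(np.array(xyz,float)-p)/1000
    x=np.array([np.cos(yaw),np.sin(yaw)]); y=np.array([np.sin(yaw),-np.cos(yaw)])
    tr=[x@d[:2],y@d[:2],-d[2]]
    tw=0
    if phi is not None:
        cur=np.degrees(yaw)-90
        tw=-((phi-cur+90)%180-90)
    print('at',p.round(1),'yaw',round(np.degrees(yaw),1),'j6',s['joints'][5].round(2),'-> travel',np.round(tr,4),'twist',round(np.radians(tw),3))
E
python3 - <<'E'
from h import *
c=load('top0')
f=lambda x,y,z: px2w(c,180+(x+.5)/3-.5,170+(y+.5)/3-.5,z)
ang=lambda a,b: np.degrees(np.arctan2(*(b-a)[1::-1]))%180
o=[f(*q,14) for q in [(140,143),(254,127),(265,220),(150,237)]]
k=[f(*q,38) for q in [(633,179),(697,152),(708,186),(643,208)]]
s=[f(*q,14) for q in [(647,119),(727,165),(681,245),(601,195)]]
print('oblong',np.mean(o,0),ang(o[0],o[1]),ang(o[3],o[2]),'carton',np.mean(k,0),ang(k[0],k[1]),ang(k[3],k[2]))
print('square',np.mean(s,0),'round',f(426,105,14),'socket',f(426,106,42),'bottle',f(204,182,90))
print('others',f(275,62,86),f(64,134,86))
plan((553,19,250),0); plan((553,19,250),90)
E
```

```text
oblong [480.15607645 236.60520477  14.        ] 97.91843199748543 98.17016175080362 carton [ 478.15531809 -212.92918855   38.        ] 112.41274096829197 108.22621861320904
square [ 479.35088896 -211.84089966   14.        ] round [554.05092202  20.14319995  14.        ] socket [550.53459355  20.92831866  42.        ] bottle [477.12010407 224.63104095  90.        ]
others [587.55260989 161.33380599  86.        ] [521.46209201 353.05368209  86.        ]
at [145.9 607.5 214.2] yaw 166.5 j6 -0.11 -> travel [-0.5333 -0.4772 -0.0358] twist 1.335
at [145.9 607.5 214.2] yaw 166.5 j6 -0.11 -> travel [-0.5333 -0.4772 -0.0358] twist -0.236
```

>>> drive_tool:
  targets:
    - {"jaw":1,"travel":[0,0,-0.04],"twist":0.12}
    - {"jaw":1,"travel":[0,0,-0.08],"twist":0.25}
    - {"jaw":1,"travel":[-0.53,-0.475,-0.09],"twist":1.335}
    - {"jaw":1,"travel":[-0.53,-0.475,-0.09],"twist":1.335}
    - {"jaw":1,"travel":[-0.53,-0.475,-0.09],"twist":1.335}
    - {"jaw":1,"travel":[-0.53,-0.475,-0.09],"twist":1.335}
    - {"jaw":1,"travel":[-0.53,-0.475,-0.09],"twist":1.335}
    - {"jaw":1,"travel":[-0.53,-0.475,-0.09],"twist":1.335}

```text
t: 0.77
eef_pos: [288.5, 400.2, 298.1]
tcp_rot: [-3.141, 0.0, 1.905]
ft_force: [1.2, 1.2, -0.3]
opening: 0.999
grip_force: 0.0
```

```bash
python3 -c "
from h import *
plan((552,20,180),0)"
```

```text
at [288.5 400.2 298.1] yaw 109.2 j6 0.48 -> travel [-0.4456  0.1242  0.1181] twist 0.334
```

>>> drive_tool:
  targets:
    - {"jaw":1,"travel":[-0.445,0.124,0.118],"twist":0.334}
    - {"jaw":1,"travel":[-0.445,0.124,0.118],"twist":0.334}
    - {"jaw":1,"travel":[-0.445,0.124,0.118],"twist":0.334}
    - {"jaw":1,"travel":[-0.445,0.124,0.118],"twist":0.334}
    - {"jaw":1,"travel":[-0.445,0.124,0.118],"twist":0.334}
    - {"jaw":1,"travel":[-0.445,0.124,0.118],"twist":0.334}
    - {"jaw":1,"travel":[-0.445,0.124,0.118],"twist":0.334}
    - {"jaw":1,"travel":[-0.445,0.124,0.118],"twist":0.334}

```text
t: 1.43
eef_pos: [474.2, 135.7, 215.1]
tcp_rot: [-3.142, -0.0, 1.577]
ft_force: [0.6, 1.4, -0.8]
opening: 1.004
grip_force: 0.0
```

```bash
python3 -c "
from h import *
plan((552,20,130),0)"
```

```text
at [474.2 135.7 215.1] yaw 90.3 j6 0.14 -> travel [-0.1162  0.0771  0.0851] twist 0.006
```

>>> drive_tool:
  targets:
    - {"jaw":1,"travel":[-0.116,0.077,0.085],"twist":0}
    - {"jaw":1,"travel":[-0.116,0.077,0.085],"twist":0}
    - {"jaw":1,"travel":[-0.116,0.077,0.085],"twist":0}
    - {"jaw":1,"travel":[-0.116,0.077,0.085],"twist":0}
    - {"jaw":1,"travel":[-0.116,0.077,0.085],"twist":0}
    - {"jaw":1,"travel":[-0.116,0.077,0.085],"twist":0}

```text
t: 1.93
eef_pos: [551.0, 20.9, 129.1]
tcp_rot: [-3.139, -0.0, 1.574]
ft_force: [-0.3, 0.6, 0.0]
opening: 1.001
grip_force: 0.0
```

Run:
```python
from h import *
c=shot('wrist','w1'); print(c['fx'],c['cx'],c['cy'],-np.array(c['R']).T@np.array(c['t'])); print(np.array(c['R']).round(2))
plan((552,20,17),0)
```

```text
309.70691628693146 326.69273095861377 195.17600330748644 [550.81048342 101.16825052 299.5751192 ]
[[ 1.    0.   -0.  ]
 [ 0.   -0.96  0.28]
 [-0.   -0.28 -0.96]]
at [550.8  21.9 130.1] yaw 90.3 j6 -0.09 -> travel [-0.0019  0.0012  0.1131] twist 0.005
```

View pics/w1.png

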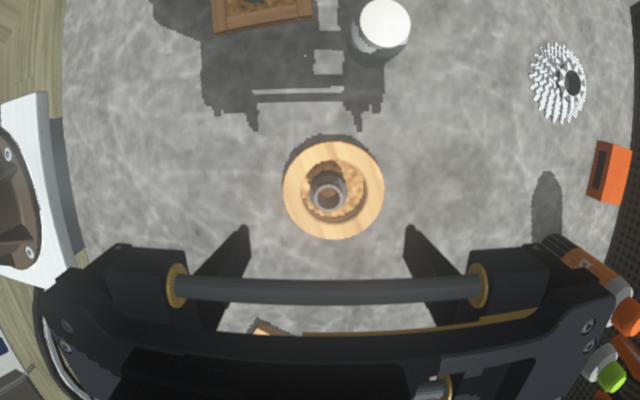

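The wrist view shows the socket top at about (327,196) inside the round block, whose outline is centred at (333,188). The fingers are open on either side.

Run:
```python
from h import *
c=load('w1')
print('socket top',px2w(c,327,196,42,True),'block',px2w(c,333.5,188,14,True))
crop('w1',270,120,400,250,4,'w1c')
```

```text
socket top [550.72919269  24.5409598   42.        ] block [556.89630488  24.20926351  14.        ]
```

View pics/w1c.png

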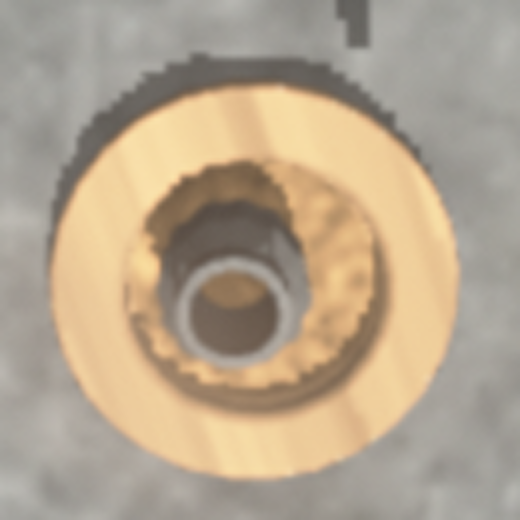

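>>> drive_tool:
  targets:
    - {"jaw":1,"travel":[0,0.001,0.04],"twist":0}
    - {"jaw":0.8,"travel":[0,0.001,0.08],"twist":0}
    - {"jaw":0.7,"travel":[0,0.001,0.112],"twist":0}
    - {"jaw":0.5,"travel":[0,0.001,0.112],"twist":0}
    - {"jaw":0,"travel":[0,0.001,0.112],"twist":0}
    - {"jaw":0,"travel":[0,0.001,0.112],"twist":0}
    - {"jaw":0,"travel":[0,0.001,0.112],"twist":0}
    - {"jaw":0,"travel":[0,0.001,0.112],"twist":0}

```text
t: 2.65
eef_pos: [553.0, 22.3, 20.7]
tcp_rot: [3.139, 0.0, 1.577]
ft_force: [-0.2, -0.6, -0.9]
opening: 0.565
grip_force: 0.0
```

>>> drive_tool:
  targets:
    - {"jaw":0,"travel":[0,0,0],"twist":0}
    - {"jaw":0,"travel":[0,0,0],"twist":0}
    - {"jaw":0,"travel":[0,0,0],"twist":0}
    - {"jaw":0,"travel":[0,0,0],"twist":0}

```text
t: 2.98
eef_pos: [552.4, 22.1, 19.2]
tcp_rot: [3.141, -0.0, 1.577]
ft_force: [-1.6, 0.4, 7.0]
opening: 0.362
grip_force: 30.0
```

```bash
python3 -c "
from h import *
plan((470,-75,60),0);plan((470,-75,16),0)"
```

```text
at [552.4  22.1  19.2] yaw 90.3 j6 -0.09 -> travel [-0.0966 -0.083  -0.0408] twist 0.006
at [552.4  22.1  19.2] yaw 90.3 j6 -0.09 -> travel [-0.0966 -0.083   0.0032] twist 0.006
```

>>> drive_tool:
  targets:
    - {"jaw":0,"travel":[0,0,-0.02],"twist":0}
    - {"jaw":0,"travel":[0,0,-0.045],"twist":0}
    - {"jaw":0,"travel":[-0.03,-0.026,-0.045],"twist":0}
    - {"jaw":0,"travel":[-0.06,-0.052,-0.045],"twist":0}
    - {"jaw":0,"travel":[-0.097,-0.083,-0.045],"twist":0}
    - {"jaw":0,"travel":[-0.097,-0.083,-0.02],"twist":0}
    - {"jaw":0,"travel":[-0.097,-0.083,-0.005],"twist":0}
    - {"jaw":0,"travel":[-0.097,-0.083,-0.005],"twist":0}

```text
t: 3.65
eef_pos: [468.5, -75.9, 21.9]
tcp_rot: [-3.139, -0.001, 1.575]
ft_force: [0.3, -1.0, -0.9]
opening: 0.366
grip_force: 30.0
```

>>> drive_tool:
  targets:
    - {"jaw":0,"travel":[0,0,0.003],"twist":0}
    - {"jaw":0,"travel":[0,0,0.006],"twist":0}
    - {"jaw":0,"travel":[0,0,0.008],"twist":0}
    - {"jaw":0,"travel":[0,0,0.008],"twist":0}
    - {"jaw":0,"travel":[0,0,0.008],"twist":0}

```text
t: 4.07
eef_pos: [470.0, -75.1, 15.9]
tcp_rot: [3.141, 0.0, 1.578]
ft_force: [0.5, -0.7, -0.7]
opening: 0.367
grip_force: 30.0
```

>>> drive_tool:
  targets:
    - {"jaw":0,"travel":[0,0,0.001],"twist":0}
    - {"jaw":0.7,"travel":[0,0,0.001],"twist":0}
    - {"jaw":0.7,"travel":[0,0,0.001],"twist":0}
    - {"jaw":0.7,"travel":[0,0,0.001],"twist":0}
    - {"jaw":0.8,"travel":[0,0,0.001],"twist":0}
    - {"jaw":1,"travel":[0,0,-0.04],"twist":0}
    - {"jaw":1,"travel":[0,0,-0.08],"twist":0}
    - {"jaw":1,"travel":[0,0,-0.12],"twist":0}

```text
t: 4.73
eef_pos: [469.2, -75.2, 136.6]
tcp_rot: [-3.139, -0.001, 1.577]
ft_force: [0.3, 0.5, 0.3]
opening: 0.797
grip_force: 0.0
```

```bash
python3 -c "
from h import *
plan((477,220,160),-20)
plan((477,220,160),8)"
```

```text
at [469.2 -75.2 136.6] yaw 90.3 j6 -0.3 -> travel [ 0.2952  0.0096 -0.0234] twist 0.355
at [469.2 -75.2 136.6] yaw 90.3 j6 -0.3 -> travel [ 0.2952  0.0096 -0.0234] twist -0.134
```

>>> drive_tool:
  targets:
    - {"jaw":1,"travel":[0.295,0.01,-0.025],"twist":0}
    - {"jaw":1,"travel":[0.295,0.01,-0.025],"twist":0}
    - {"jaw":1,"travel":[0.295,0.01,-0.025],"twist":0}
    - {"jaw":1,"travel":[0.295,0.01,-0.025],"twist":0}
    - {"jaw":1,"travel":[0.295,0.01,-0.025],"twist":0}
    - {"jaw":1,"travel":[0.295,0.01,-0.025],"twist":0}
    - {"jaw":1,"travel":[0.295,0.01,-0.025],"twist":0}
    - {"jaw":1,"travel":[0.295,0.01,-0.025],"twist":0}

```text
t: 5.4
eef_pos: [477.9, 224.9, 161.2]
tcp_rot: [3.14, -0.001, 1.581]
ft_force: [-1.1, 0.4, 0.2]
opening: 1.0
grip_force: 0.0
```

>>> drive_tool:
  targets:
    - {"jaw":1,"travel":[0,0,0],"twist":0}
    - {"jaw":1,"travel":[0,0,0],"twist":0}

```text
t: 5.57
eef_pos: [477.6, 219.5, 160.4]
tcp_rot: [-3.141, 0.0, 1.578]
ft_force: [-0.4, -1.0, 0.5]
opening: 1.0
grip_force: 0.0
```

Run:
```python
from h import *
c=shot('wrist','w2'); print(state()['eef_pos'],-np.array(c['R']).T@np.array(c['t']))
```

```text
[477.77337168 218.82281149 160.39299947] [476.71014148 299.92729711 330.77895411]
```

View pics/w2.png

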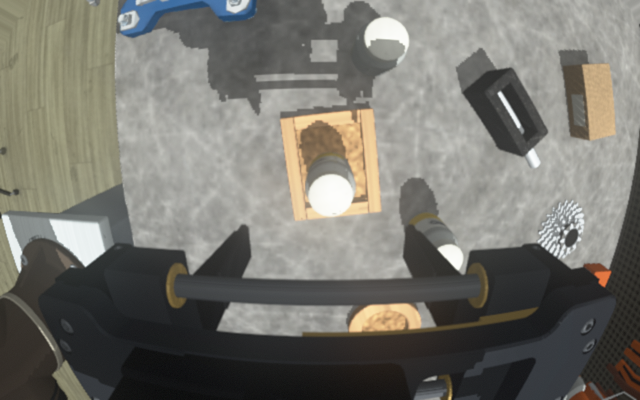

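The wrist view shows the cap top at (330,195). The oblong block's corners are at (281,113), (374,106), (381,211) and (296,220). The look-alike bottle at (445,245) is clear of the fingers.

Run:
```python
from h import *
c=load('w2')
print('cap',px2w(c,330,195,90,True))
o=[px2w(c,*q,14,True) for q in [(281,113),(374,106),(381,211),(296,220)]]
ang=lambda a,b: np.degrees(np.arctan2(*(b-a)[1::-1]))%180
print(np.round(o,1),np.mean(o,0),ang(o[0],o[3]),ang(o[1],o[2]),ang(o[0],o[1]),ang(o[3],o[2]))
b=px2w(c,330,195,90,True); plan((b[0],b[1],28))
```

```text
cap [479.88842175 228.98593698  90.        ]
[[430.2 293.3  14. ]
 [524.7 301.2  14. ]
 [537.  188.7  14. ]
 [443.9 177.7  14. ]] [483.94366371 240.23258839  14.        ] 96.74542745139873 96.20882551096454 4.813935075408449 6.7734727941309245
at [477.8 218.8 160.4] yaw 90.3 j6 0.3 -> travel [0.0102 0.0022 0.1324] twist 0.0
```

>>> drive_tool:
  targets:
    - {"jaw":1,"travel":[0.009,0.001,0.03],"twist":0}
    - {"jaw":1,"travel":[0.009,0.001,0.065],"twist":0}
    - {"jaw":1,"travel":[0.009,0.001,0.1],"twist":0}
    - {"jaw":1,"travel":[0.009,0.001,0.131],"twist":0}
    - {"jaw":1,"travel":[0.009,0.001,0.131],"twist":0}
    - {"jaw":0.4,"travel":[0.009,0.001,0.131],"twist":0}
    - {"jaw":0.4,"travel":[0.009,0.001,0.131],"twist":0}
    - {"jaw":0.3,"travel":[0.009,0.001,0.131],"twist":0}

```text
t: 6.28
eef_pos: [480.0, 228.5, 31.6]
tcp_rot: [3.139, -0.001, 1.576]
ft_force: [0.3, -0.5, 0.8]
opening: 0.845
grip_force: 0.0
```

>>> drive_tool:
  targets:
    - {"jaw":0.3,"travel":[0,0,0],"twist":0}
    - {"jaw":0.3,"travel":[0,0,0],"twist":0}
    - {"jaw":0.3,"travel":[0,0,0],"twist":0}
    - {"jaw":0.3,"travel":[0,0,0],"twist":0}

```text
t: 6.62
eef_pos: [479.1, 228.8, 30.2]
tcp_rot: [3.141, -0.0, 1.577]
ft_force: [-0.3, -0.0, 0.4]
opening: 0.568
grip_force: 0.0
```

```bash
python3 -c "
from h import *
print(state()['opening'],state()['grip_force'],state()['ft_force'])
plan((555.5,21.5,70))"
```

```text
0.5680088076728219 0.0 [-0.28791713 -0.03043797  0.38175129]
at [479.1 228.8  30.2] yaw 90.4 j6 0.31 -> travel [-0.2078  0.0751 -0.0398] twist 0.0
```

>>> drive_tool:
  targets:
    - {"jaw":0.2,"travel":[0,0,0],"twist":0}
    - {"jaw":0.2,"travel":[0,0,0],"twist":0}
    - {"jaw":0.2,"travel":[0,0,0],"twist":0}
    - {"jaw":0.2,"travel":[0,0,0],"twist":0}

```text
t: 6.95
eef_pos: [479.0, 228.7, 29.8]
tcp_rot: [3.141, -0.0, 1.577]
ft_force: [0.2, 0.3, 4.8]
opening: 0.473
grip_force: 29.9
```

>>> drive_tool:
  targets:
    - {"jaw":0.2,"travel":[0,0,-0.01],"twist":0}
    - {"jaw":0.2,"travel":[0,0,-0.025],"twist":0}
    - {"jaw":0.2,"travel":[0,0,-0.04],"twist":0}
    - {"jaw":0.2,"travel":[-0.02,0.007,-0.05],"twist":0}
    - {"jaw":0.2,"travel":[-0.05,0.018,-0.05],"twist":0}
    - {"jaw":0.2,"travel":[-0.08,0.029,-0.05],"twist":0}
    - {"jaw":0.2,"travel":[-0.11,0.04,-0.05],"twist":0}
    - {"jaw":0.2,"travel":[-0.14,0.051,-0.05],"twist":0}

```text
t: 7.62
eef_pos: [531.1, 87.6, 80.3]
tcp_rot: [3.141, -0.0, 1.577]
ft_force: [0.7, -0.1, -1.7]
opening: 0.472
grip_force: 29.9
```

```bash
python3 -c "
from h import *
print(state()['opening'],state()['grip_force'],state()['ft_force'])
plan((555.5,21.5,70))"
```

```text
0.47187056364928137 29.92177537700627 [ 0.72326794 -0.07405828 -1.7417524 ]
at [531.1  87.6  80.3] yaw 90.4 j6 0.03 -> travel [-0.0663  0.024   0.0103] twist 0.0
```

>>> drive_tool:
  targets:
    - {"jaw":0.2,"travel":[-0.03,0.011,0],"twist":0}
    - {"jaw":0.2,"travel":[-0.055,0.02,0],"twist":0}
    - {"jaw":0.2,"travel":[-0.066,0.024,0],"twist":0}
    - {"jaw":0.2,"travel":[-0.066,0.024,0.01],"twist":0}
    - {"jaw":0.2,"travel":[-0.066,0.024,0.025],"twist":0}
    - {"jaw":0.2,"travel":[-0.066,0.024,0.038],"twist":0}
    - {"jaw":0.2,"travel":[-0.066,0.024,0.044],"twist":0}
    - {"jaw":0.2,"travel":[-0.066,0.024,0.047],"twist":0}

```text
t: 8.28
eef_pos: [554.3, 24.1, 31.6]
tcp_rot: [-3.14, -0.0, 1.578]
ft_force: [-1.0, -0.0, -0.3]
opening: 0.474
grip_force: 29.9
```

>>> drive_tool:
  targets:
    - {"jaw":0.2,"travel":[0,0,0.002],"twist":0}
    - {"jaw":0.2,"travel":[0,0,0.003],"twist":0}
    - {"jaw":0.2,"travel":[0,0,0.003],"twist":0}
    - {"jaw":0.2,"travel":[0,0,0.003],"twist":0}

```text
t: 8.62
eef_pos: [555.4, 23.3, 30.1]
tcp_rot: [3.141, -0.0, 1.577]
ft_force: [0.3, 0.6, -0.5]
opening: 0.476
grip_force: 29.9
```

>>> drive_tool:
  targets:
    - {"jaw":0.2,"travel":[0,0,0.001],"twist":0}
    - {"jaw":0.2,"travel":[0,0,0.001],"twist":0}
    - {"jaw":0.2,"travel":[0,0,0.001],"twist":0}

```text
t: 8.87
eef_pos: [555.6, 23.1, 29.7]
tcp_rot: [3.14, 0.0, 1.577]
ft_force: [-0.9, -0.4, 8.4]
opening: 0.473
grip_force: 30.0
```

>>> drive_tool:
  targets:
    - {"jaw":0.7,"travel":[0,0,0],"twist":0}
    - {"jaw":0.9,"travel":[0,0,0],"twist":0}
    - {"jaw":1,"travel":[0,0,0],"twist":0}
    - {"jaw":1,"travel":[0,0,0],"twist":0}
    - {"jaw":1,"travel":[0,0,-0.035],"twist":0}
    - {"jaw":1,"travel":[0,0,-0.075],"twist":0}
    - {"jaw":1,"travel":[0,0,-0.115],"twist":0}
    - {"jaw":1,"travel":[0,0,-0.135],"twist":0}

```text
t: 9.53
eef_pos: [556.2, 23.1, 167.8]
tcp_rot: [3.137, 0.0, 1.577]
ft_force: [-0.3, -0.1, 0.2]
opening: 0.965
grip_force: 0.0
```

```bash
python3 -c "
from h import *
plan((479,-212,150),20)"
```

```text
at [556.2  23.1 167.8] yaw 90.3 j6 -0.08 -> travel [-0.2346 -0.0786  0.0178] twist -0.343
```

Contact was felt on the pocket floor. On to the carton.

>>> drive_tool:
  targets:
    - {"jaw":1,"travel":[-0.235,-0.079,0],"twist":-0.343}
    - {"jaw":1,"travel":[-0.235,-0.079,0],"twist":-0.343}
    - {"jaw":1,"travel":[-0.235,-0.079,0.018],"twist":-0.343}
    - {"jaw":1,"travel":[-0.235,-0.079,0.018],"twist":-0.343}
    - {"jaw":1,"travel":[-0.235,-0.079,0.018],"twist":-0.343}
    - {"jaw":1,"travel":[-0.235,-0.079,0.018],"twist":-0.343}
    - {"jaw":1,"travel":[-0.235,-0.079,0.018],"twist":-0.343}
    - {"jaw":1,"travel":[-0.235,-0.079,0.018],"twist":-0.343}

```text
t: 10.2
eef_pos: [476.6, -214.6, 145.2]
tcp_rot: [-3.141, -0.0, 1.916]
ft_force: [-0.2, 0.2, -0.3]
opening: 1.004
grip_force: 0.0
```

>>> drive_tool:
  targets:
    - {"jaw":1,"travel":[0,0,0],"twist":0}
    - {"jaw":1,"travel":[0,0,0],"twist":0}
    - {"jaw":1,"travel":[0,0,0],"twist":0}

```text
t: 10.45
eef_pos: [478.1, -211.1, 145.8]
tcp_rot: [3.141, -0.0, 1.921]
ft_force: [0.5, -1.0, 0.2]
opening: 1.004
grip_force: 0.0
```

Run:
```python
from h import *
c=shot('wrist','w3'); print(state()['eef_pos'],-np.array(c['R']).T@np.array(c['t']))
crop('w3',200,60,460,260,3,'w3c')
```

```text
[ 478.09777428 -211.11921887  145.78578404] [ 450.08453464 -135.59777619  316.19924358]
```

View pics/w3c.png

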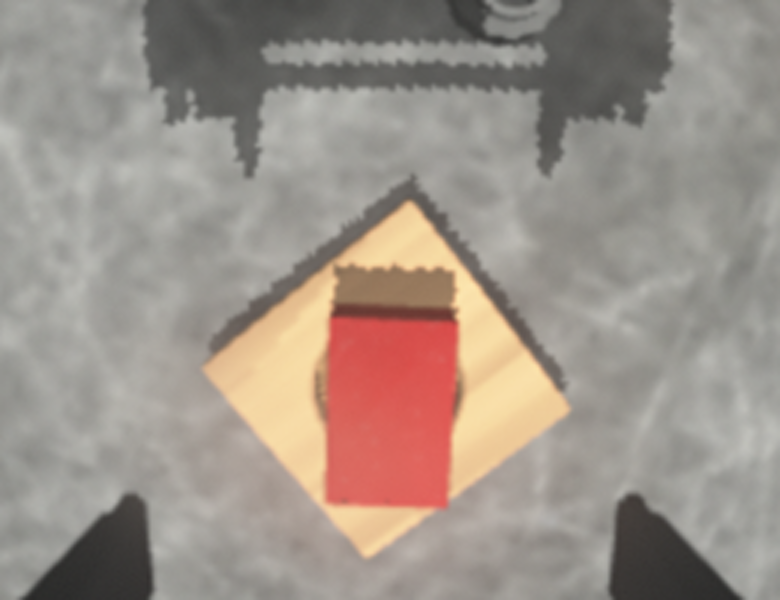

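The crop shows the carton's top corners at (331,320), (458,322), (448,508) and (327,502), and the square block's corners at (410,200), (571,408), (366,558) and (204,369). The carton is nearly aligned with the fingers.

Run:
```python
from h import *
c=load('w3')
f=lambda x,y,z: px2w(c,200+(x+.5)/3-.5,60+(y+.5)/3-.5,z,True)
ang=lambda a,b: np.degrees(np.arctan2(*(b-a)[1::-1]))%180
k=[f(*q,38) for q in [(331,320),(458,322),(448,508),(327,502)]]
s=[f(*q,14) for q in [(410,200),(571,408),(366,558),(204,369)]]
print('carton',np.mean(k,0),ang(k[0],k[1]),ang(k[3],k[2]),ang(k[0],k[3]),ang(k[1],k[2]),[np.linalg.norm(k[i]-k[i-1]) for i in range(4)])
print('square',np.mean(s,0),[np.linalg.norm(s[i]-s[i-1]) for i in range(4)])
m=np.mean(k,0); plan((m[0],m[1],26)); plan((m[0],m[1],26),19)
```

```text
carton [ 482.48155136 -214.39902829   38.        ] 19.23418774609028 16.985333845345078 107.9812689366037 108.44213561160639 [np.float64(59.756827129653615), np.float64(38.780583086489116), np.float64(61.28935325234636), np.float64(39.270227963383455)]
square [ 480.93228807 -212.47958284   14.        ] [np.float64(89.42095148713281), np.float64(89.78463082231913), np.float64(90.41651940588088), np.float64(88.88714594068269)]
at [ 478.1 -211.1  145.8] yaw 110.1 j6 -0.89 -> travel [-0.0046  0.003   0.1198] twist 0.0
at [ 478.1 -211.1  145.8] yaw 110.1 j6 -0.89 -> travel [-0.0046  0.003   0.1198] twist 0.019
```

Run:
```python
from h import *
crop('scene0',355,240,430,300,8,'s0c')
```

```text
(no output)
```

View pics/s0c.png

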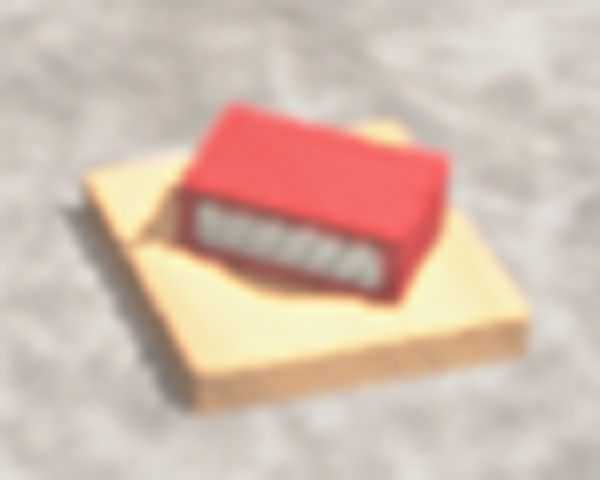

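The crop shows a plain red box lying flat with its label on the side. It looks a little smaller than listed. I'll grasp high so the fingers stay above the rim when placing.

>>> drive_tool:
  targets:
    - {"jaw":1,"travel":[-0.004,0.002,0.035],"twist":0.025}
    - {"jaw":1,"travel":[-0.004,0.002,0.07],"twist":0.025}
    - {"jaw":1,"travel":[-0.004,0.002,0.1],"twist":0.025}
    - {"jaw":1,"travel":[-0.004,0.002,0.121],"twist":0.025}
    - {"jaw":0.6,"travel":[-0.004,0.002,0.121],"twist":0.025}
    - {"jaw":0.4,"travel":[-0.004,0.002,0.121],"twist":0.025}
    - {"jaw":0.3,"travel":[-0.004,0.002,0.121],"twist":0.025}
    - {"jaw":0.3,"travel":[-0.004,0.002,0.121],"twist":0.025}

```text
t: 11.17
eef_pos: [481.7, -215.5, 26.2]
tcp_rot: [3.14, 0.002, 1.895]
ft_force: [-0.5, 0.3, -0.1]
opening: 0.776
grip_force: 0.0
```

>>> drive_tool:
  targets:
    - {"jaw":0.25,"travel":[0,0,0],"twist":0}
    - {"jaw":0.25,"travel":[0,0,0],"twist":0}
    - {"jaw":0.25,"travel":[0,0,0],"twist":0}
    - {"jaw":0.25,"travel":[0,0,0],"twist":0}
    - {"jaw":0.25,"travel":[0,0,0],"twist":0}
    - {"jaw":0.25,"travel":[0,0,0],"twist":0}
    - {"jaw":0.25,"travel":[0,0,0],"twist":0}

```text
t: 11.75
eef_pos: [480.9, -215.5, 24.8]
tcp_rot: [3.141, 0.0, 1.895]
ft_force: [-1.0, 0.8, 4.6]
opening: 0.418
grip_force: 30.0
```

>>> drive_tool:
  targets:
    - {"jaw":0.2,"travel":[0,0,-0.03],"twist":0}
    - {"jaw":0.2,"travel":[0,0,-0.065],"twist":0}
    - {"jaw":0.2,"travel":[0,0,-0.1],"twist":0}

```text
t: 12.0
eef_pos: [480.3, -215.1, 125.2]
tcp_rot: [-3.14, -0.002, 1.895]
ft_force: [0.5, -0.2, -0.2]
opening: 0.416
grip_force: 30.0
```

```bash
python3 -c "
from h import *
print(state()['opening'],state()['grip_force'])
plan((482,239,100),7)"
```

```text
0.4163602979065724 29.99985694885254
at [ 480.3 -215.1  125.2] yaw 108.6 j6 -0.87 -> travel [0.43   0.1462 0.0252] twist 0.202
```

>>> drive_tool:
  targets:
    - {"jaw":0.2,"travel":[0.43,0.146,0.0],"twist":0.2}
    - {"jaw":0.2,"travel":[0.43,0.146,0],"twist":0.2}
    - {"jaw":0.2,"travel":[0.43,0.146,0],"twist":0.2}
    - {"jaw":0.2,"travel":[0.43,0.146,0],"twist":0.2}
    - {"jaw":0.2,"travel":[0.43,0.146,0],"twist":0.2}
    - {"jaw":0.2,"travel":[0.43,0.146,0],"twist":0.2}
    - {"jaw":0.2,"travel":[0.43,0.146,0],"twist":0.2}
    - {"jaw":0.2,"travel":[0.43,0.146,0],"twist":0.2}

```text
t: 12.67
eef_pos: [481.5, 117.2, 124.6]
tcp_rot: [-3.141, -0.0, 1.695]
ft_force: [2.2, 0.0, 0.2]
opening: 0.42
grip_force: 30.0
```

```bash
python3 -c "
from h import *
print(state()['opening'],state()['grip_force'])
plan((482,239,80),7)"
```

```text
0.41965486049639966 29.998988807201385
at [481.5 117.2 124.6] yaw 97.1 j6 -0.02 -> travel [0.1208 0.0156 0.0446] twist 0.002
```

>>> drive_tool:
  targets:
    - {"jaw":0.2,"travel":[0.035,0.005,0],"twist":0}
    - {"jaw":0.2,"travel":[0.07,0.01,0.01],"twist":0}
    - {"jaw":0.2,"travel":[0.1,0.014,0.03],"twist":0}
    - {"jaw":0.2,"travel":[0.115,0.0155,0.045],"twist":0}
    - {"jaw":0.2,"travel":[0.115,0.0155,0.045],"twist":0}
    - {"jaw":0.2,"travel":[0.115,0.0155,0.045],"twist":0}
    - {"jaw":0.2,"travel":[0.115,0.0155,0.045],"twist":0}

```text
t: 13.25
eef_pos: [483.3, 230.7, 80.0]
tcp_rot: [-3.142, 0.0, 1.695]
ft_force: [-0.0, -1.0, 0.0]
opening: 0.419
grip_force: 30.0
```

Run:
```python
from h import *
c=shot('wrist','w4')
crop('w4',200,80,460,280,3,'w4c')
plan((482,239,16),7)
```

```text
at [483.5 230.4  80.3] yaw 97.1 j6 0.2 -> travel [ 0.0087 -0.0004  0.0643] twist 0.001
```

View pics/w4c.png

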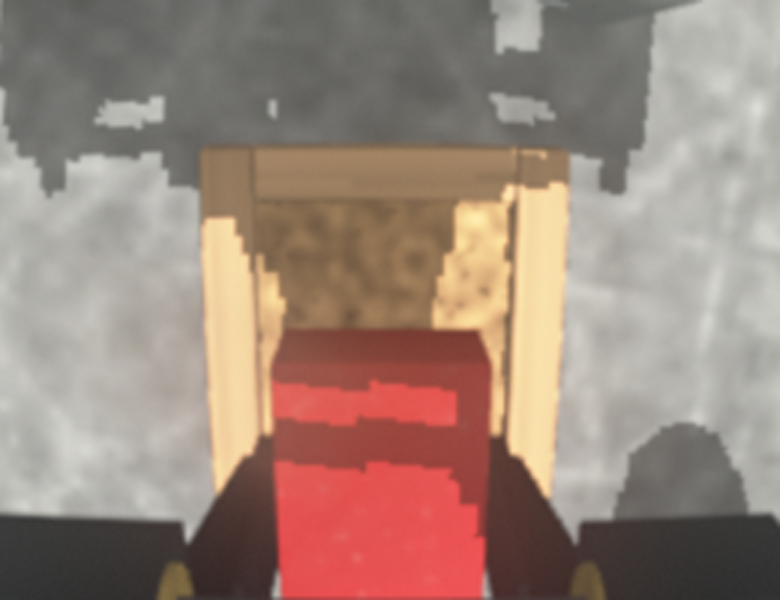

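The crop shows the carton in the grip, parallel to the oblong pocket. The block's far edge is at row 148, from x 200 to 567, and the carton's far top edge is at row 362, from x 273 to 490.

Run:
```python
from h import *
c=load('w4')
f=lambda x,y,z: px2w(c,200+(x+.5)/3-.5,80+(y+.5)/3-.5,z,True)
a,b=f(200,148,14),f(567,148,14); k1,k2=f(273,362,93),f(490,362,93)
print(a,b,k1,k2,'far mids',(a+b)/2,(k1+k2)/2)
yaw=state()['tcp_rot'][2]; x=np.array([np.cos(yaw),np.sin(yaw)]);y=np.array([np.sin(yaw),-np.cos(yaw)])
e=np.degrees(np.arctan2(*(b-a)[1::-1])); print('edge ang',e)
ctr=((a+b)/2)[:2]-56*x; kc=((k1+k2)/2)[:2]-31*x
print('block ctr',ctr,'carton ctr',kc,'shift tool',x@(ctr-kc),y@(ctr-kc))
```

```text
[429.02516515 288.12573652  14.        ] [522.41473688 299.81121314  14.        ] [459.96036217 259.10602173  93.        ] [498.37511964 263.8935686   93.        ] far mids [475.71995102 293.96847483  14.        ] [479.16774091 261.49979517  93.        ]
edge ang 7.132132334747382
block ctr [482.59602316 238.39222422] carton ctr [482.97413799 230.73437072] shift tool 7.64633446954287 0.5650312275203917
```

>>> drive_tool:
  targets:
    - {"jaw":0.2,"travel":[0.008,0,0],"twist":0}
    - {"jaw":0.2,"travel":[0.008,0,0.02],"twist":0}
    - {"jaw":0.2,"travel":[0.008,0,0.04],"twist":0}
    - {"jaw":0.2,"travel":[0.008,0,0.055],"twist":0}
    - {"jaw":0.2,"travel":[0.008,0,0.062],"twist":0}
    - {"jaw":0.2,"travel":[0.008,0,0.065],"twist":0}
    - {"jaw":0.2,"travel":[0.008,0,0.065],"twist":0}
    - {"jaw":0.2,"travel":[0.008,0,0.065],"twist":0}

```text
t: 13.97
eef_pos: [482.7, 239.2, 15.5]
tcp_rot: [3.14, -0.0, 1.694]
ft_force: [0.3, 0.5, -0.2]
opening: 0.419
grip_force: 30.0
```

>>> drive_tool:
  targets:
    - {"jaw":0.2,"travel":[0,0,0.001],"twist":0}
    - {"jaw":0.2,"travel":[0,0,0.001],"twist":0}
    - {"jaw":0.2,"travel":[0,0,0.001],"twist":0}
    - {"jaw":0.2,"travel":[0,0,0.001],"twist":0}

```text
t: 14.3
eef_pos: [482.7, 239.3, 14.8]
tcp_rot: [3.14, -0.0, 1.695]
ft_force: [-0.8, -1.2, 7.5]
opening: 0.419
grip_force: 30.0
```

Contact felt. I'll release slightly, rise and clear.

>>> drive_tool:
  targets:
    - {"jaw":0.48,"travel":[0,0,0],"twist":0}
    - {"jaw":0.48,"travel":[0,0,0],"twist":0}
    - {"jaw":0.48,"travel":[0,0,-0.005],"twist":0}
    - {"jaw":0.6,"travel":[0,0,-0.02],"twist":0}
    - {"jaw":0.9,"travel":[0,0,-0.05],"twist":0}
    - {"jaw":0.9,"travel":[0,0,-0.09],"twist":0}
    - {"jaw":1,"travel":[0,0,-0.13],"twist":0}

```text
t: 14.88
eef_pos: [481.6, 239.0, 145.0]
tcp_rot: [-3.14, 0.0, 1.695]
ft_force: [1.3, -0.4, 0.6]
opening: 0.702
grip_force: 0.0
```

Run:
```python
from h import *
shot('wrist','w5'); crop('w5',200,60,460,260,3,'w5c')
plan((470,-75,130),0)
```

```text
at [484.3 240.2 152.6] yaw 97.1 j6 0.21 -> travel [-0.311  -0.0532  0.0226] twist 0.124
```

View pics/w5c.png

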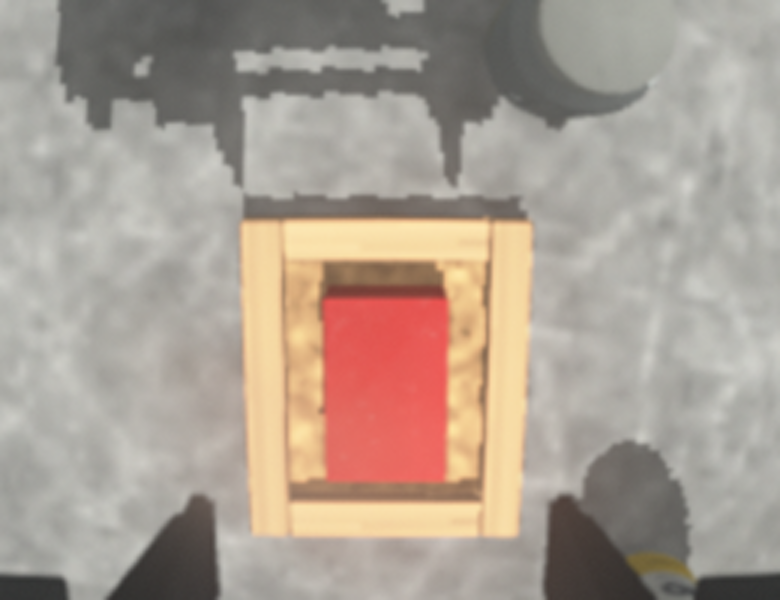

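The carton (crop 323–447 × 295–482) lies flat, centred and parallel in the oblong pocket. Now the socket at (470,-75).

>>> drive_tool:
  targets:
    - {"jaw":1,"travel":[-0.311,-0.053,0],"twist":0.124}
    - {"jaw":1,"travel":[-0.311,-0.053,0.02],"twist":0.124}
    - {"jaw":1,"travel":[-0.311,-0.053,0.02],"twist":0.124}
    - {"jaw":1,"travel":[-0.311,-0.053,0.02],"twist":0.124}
    - {"jaw":1,"travel":[-0.311,-0.053,0.02],"twist":0.124}
    - {"jaw":1,"travel":[-0.311,-0.053,0.02],"twist":0.124}
    - {"jaw":1,"travel":[-0.311,-0.053,0.02],"twist":0.124}
    - {"jaw":1,"travel":[-0.311,-0.053,0.02],"twist":0.124}

```text
t: 15.6
eef_pos: [467.6, -79.1, 123.8]
tcp_rot: [3.141, 0.0, 1.569]
ft_force: [0.1, -0.0, -0.4]
opening: 0.998
grip_force: 0.0
```

>>> drive_tool:
  targets:
    - {"jaw":1,"travel":[0,0,0],"twist":0}
    - {"jaw":1,"travel":[0,0,0],"twist":0}
    - {"jaw":1,"travel":[0,0,0],"twist":0}

```text
t: 15.85
eef_pos: [467.9, -75.6, 123.8]
tcp_rot: [3.142, -0.0, 1.57]
ft_force: [0.4, 0.2, -1.1]
opening: 1.002
grip_force: 0.0
```

Run:
```python
from h import *
c=shot('wrist','w6'); crop('w6',270,120,400,250,4,'w6c')
plan((470,-75,16),0)
```

```text
at [468.1 -75.1 123.9] yaw 90.0 j6 -0.3 -> travel [1.000e-04 1.900e-03 1.079e-01] twist 0.001
```

View pics/w6c.png

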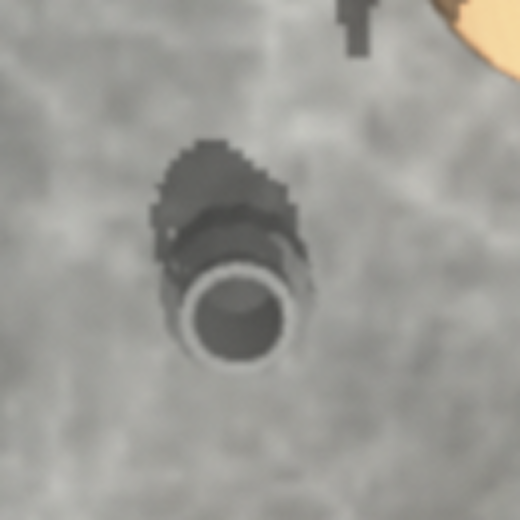

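The socket stands upright where I left it (crop centre 239,318). Grasp it.

>>> drive_tool:
  targets:
    - {"jaw":0.9,"travel":[0,0.002,0.04],"twist":0}
    - {"jaw":0.8,"travel":[0,0.002,0.08],"twist":0}
    - {"jaw":0.7,"travel":[0,0.002,0.1],"twist":0}
    - {"jaw":0.6,"travel":[0,0.002,0.109],"twist":0}
    - {"jaw":0.5,"travel":[0,0.002,0.109],"twist":0}
    - {"jaw":0.3,"travel":[0,0.002,0.109],"twist":0}
    - {"jaw":0,"travel":[0,0.002,0.109],"twist":0}
    - {"jaw":0,"travel":[0,0.002,0.109],"twist":0}

```text
t: 16.57
eef_pos: [470.7, -75.9, 16.0]
tcp_rot: [3.139, 0.001, 1.571]
ft_force: [-0.0, 0.3, -0.1]
opening: 0.498
grip_force: 0.0
```

>>> drive_tool:
  targets:
    - {"jaw":0,"travel":[0,0,0],"twist":0}
    - {"jaw":0,"travel":[0,0,0],"twist":0}
    - {"jaw":0,"travel":[0,0,0],"twist":0}
    - {"jaw":0,"travel":[0,0,0],"twist":0}
    - {"jaw":0,"travel":[0,0,0],"twist":0}

```text
t: 16.98
eef_pos: [470.4, -76.0, 15.5]
tcp_rot: [3.14, 0.0, 1.571]
ft_force: [-0.5, 1.0, 8.7]
opening: 0.369
grip_force: 30.0
```

```bash
python3 -c "
from h import *
plan((480.5,-212.3,60));plan((480.5,-212.3,19.5))"
```

```text
at [470.4 -76.   15.5] yaw 90.0 j6 -0.3 -> travel [-0.1363  0.0101 -0.0445] twist 0.0
at [470.4 -76.   15.5] yaw 90.0 j6 -0.3 -> travel [-0.1363  0.0101 -0.004 ] twist 0.0
```

>>> drive_tool:
  targets:
    - {"jaw":0,"travel":[0,0,-0.02],"twist":0}
    - {"jaw":0,"travel":[0,0,-0.045],"twist":0}
    - {"jaw":0,"travel":[-0.035,0.0025,-0.045],"twist":0}
    - {"jaw":0,"travel":[-0.07,0.005,-0.045],"twist":0}
    - {"jaw":0,"travel":[-0.105,0.0075,-0.045],"twist":0}
    - {"jaw":0,"travel":[-0.136,0.01,-0.045],"twist":0}
    - {"jaw":0,"travel":[-0.136,0.01,-0.045],"twist":0}
    - {"jaw":0,"travel":[-0.136,0.01,-0.045],"twist":0}

```text
t: 17.65
eef_pos: [479.7, -213.2, 59.7]
tcp_rot: [3.141, -0.0, 1.568]
ft_force: [0.1, 0.6, -1.3]
opening: 0.363
grip_force: 30.0
```

Run:
```python
from h import *
plan((480.5,-212.3,19.5))
```

```text
at [ 479.7 -213.2   59.7] yaw 89.8 j6 -0.54 -> travel [0.0009 0.0008 0.0402] twist 0.0
```

>>> drive_tool:
  targets:
    - {"jaw":0,"travel":[0.001,0.001,0.015],"twist":0}
    - {"jaw":0,"travel":[0.001,0.001,0.028],"twist":0}
    - {"jaw":0,"travel":[0.001,0.001,0.036],"twist":0}
    - {"jaw":0,"travel":[0.001,0.001,0.04],"twist":0}
    - {"jaw":0,"travel":[0.001,0.001,0.041],"twist":0}
    - {"jaw":0,"travel":[0.001,0.001,0.041],"twist":0}
    - {"jaw":0,"travel":[0.001,0.001,0.041],"twist":0}

```text
t: 18.23
eef_pos: [480.8, -210.0, 19.0]
tcp_rot: [-3.141, -0.001, 1.572]
ft_force: [-2.3, 3.5, 4.9]
opening: 0.366
grip_force: 30.0
```

>>> drive_tool:
  targets:
    - {"jaw":0,"travel":[0,0,0],"twist":0}
    - {"jaw":0,"travel":[0,0,0],"twist":0}
    - {"jaw":0.6,"travel":[0,0,0],"twist":0}
    - {"jaw":0.6,"travel":[0,0,0],"twist":0}
    - {"jaw":0.6,"travel":[0,0,0],"twist":0}
    - {"jaw":0.7,"travel":[0,0,-0.01],"twist":0}
    - {"jaw":0.7,"travel":[0,0,-0.04],"twist":0}

```text
t: 18.82
eef_pos: [479.7, -210.2, 56.7]
tcp_rot: [-3.137, -0.003, 1.571]
ft_force: [-0.5, 0.0, -0.3]
opening: 0.658
grip_force: 0.0
```

>>> drive_tool:
  targets:
    - {"jaw":1,"travel":[0,0,-0.04],"twist":0}
    - {"jaw":1,"travel":[0,0,-0.08],"twist":0}
    - {"jaw":1,"travel":[0,0,-0.12],"twist":0}
    - {"jaw":1,"travel":[0,0,-0.12],"twist":0}

```text
t: 19.15
eef_pos: [483.2, -212.1, 186.3]
tcp_rot: [3.132, 0.006, 1.571]
ft_force: [0.8, -0.0, -0.1]
opening: 0.924
grip_force: 0.0
```

Run:
```python
from h import *
shot('wrist','w7'); shot('scene','s7'); shot('top','t7')
a=load('w7')['frame'][100:260,230:430,::-1]; b=load('s7')['frame'][150:300,220:440,::-1]; d=load('t7')['frame'][160:270,170:450,::-1]
r=lambda i,w,h: cv2.resize(i,(w,h),interpolation=cv2.INTER_CUBIC)
cv2.imwrite('pics/fin.png',np.vstack([np.hstack([r(a,362,290),r(b,425,290)]),r(d,787,309)]))
```

```text
(no output)
```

View pics/fin.png

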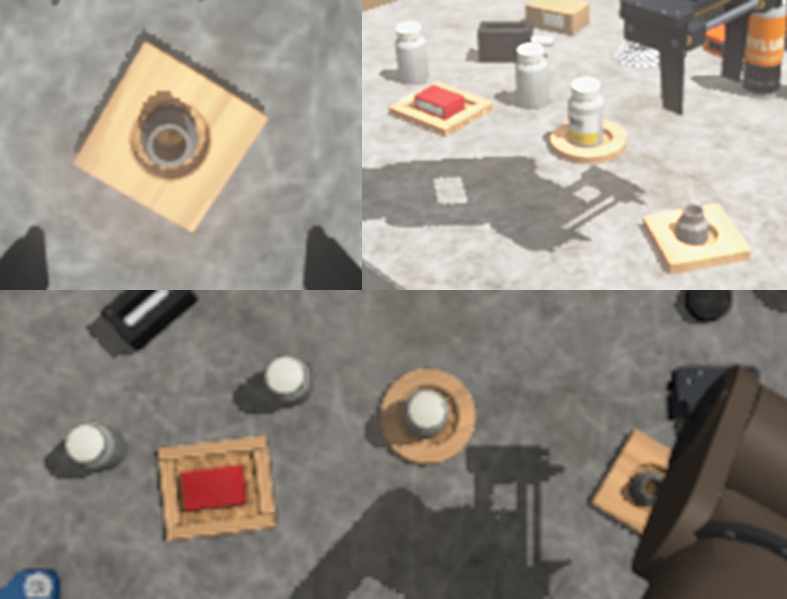

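The socket stands in the square pocket, the bottle upright in the round block, and the carton flat in the oblong one. The pedal and cap have not moved.

>>> drive_tool:
  targets:
    - {"jaw":1,"travel":[0,0,0],"twist":0}
    - {"jaw":1,"travel":[0,0,0],"twist":0}
    - {"jaw":1,"travel":[0,0,0],"twist":0}

```text
t: 19.55
eef_pos: [480.7, -210.7, 177.6]
tcp_rot: [-3.14, -0.001, 1.571]
ft_force: [0.4, -0.4, -0.4]
opening: 1.002
grip_force: 0.0
```

```bash
python3 -c "
from h import *
print(job_done())"
```

```text
the job is handed in; nothing more can be done
None
```

I handed the job in at about 19.6 s: in the last pictures the bottle stands upright in the round block, the carton lies flat in the oblong block and the socket stands in the square block, all released, with the pedal and cap not moved.

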